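# Put four mixed-up lab things back on their own stations

## Robot

A 7-joint arm with a two-finger parallel gripper is mounted at the origin on a cart in front of the work surface, level with it; the furniture and walls round the work are solid. World frame = base frame: x ahead of the robot, y to its left, z up, the work surface at z = 0. Lengths are in m, angles in rad, forces in N, time in s.
With the tool pointing down it reaches from about 0.425 to 0.875 m from the base axis. Payload 4.7 kg.
Tool frame: the origin (TCP) lies at the very end of the fingers, on their centre line; the grasp point (between the pads) lies behind it (ctrl.tcp_to_grasp is the z of the grasp point in the tool frame, in m); z points along the fingers, y is the line along which they close (so a half turn about z gives the same grasp; the last joint's range is limited). The gripper opens to 87 mm and grips with 3 to 60 N. Pads are 19 mm wide; open, the fingers measure 117 mm over their backs; the gripper's body (75 mm by 190 mm) begins 51 mm behind the grasp point.
Start: joints at [-1.199, 0.321, -0.07, 1.45, 0.023, 1.371, -0.057], TCP at [0.228, 0.609, 0.223] pointing down, gripper open.
Joint ranges: [-2.86, 2.86], [-0.3, 2.09], [-1.38, 1.24], [0.06, 2.45], [-1.56, 4.7], [0.09, 2.05], [-2.69, 2.69]. Speed limits (rad/s): [2.57, 2.57, 3.14, 3.14, 3.14, 3.14, 3.14].

## Interface

Orientations are given as a rotation vector (axis times angle).
In Python, from bench import ctrl gives the robot as it stands.
- The arm moves only by the tool step_arm, never from a script. Its argument "targets" is a list of rows, each a list of 7 numbers: the shift along the world's x, y, z in cm, then the turn, a rotation vector about the world's x, y, z in degrees, then the opening, from 0 (shut) to 1 (fully open). A call has exactly 5 rows; each row shifts and turns the commanded pose from where the row before left it; what a row does not reach is not made up. A row lasts 1/12 s, in which the tool goes at most 41.7 mm and 7.16 degrees, less where a joint would pass 70% of its speed; a pose out of reach is approached as far as the arm can. A call with a gripper value outside its range is refused whole. The fingers move at their own pace and stop on an object; "force" is the grip in N (left out, the last holds). Time passes only in rows, so rows that do not move let the fingers close, or fill a call up. It gives the time, the measured TCP pose, the force, the opening and the grip force at its end, in the units of the state.
- ctrl.get_state(): the state, without advancing time (a new reading comes with each control period).
- ctrl.get_image(name): name is "scene" or "top" or "wrist"; returns (picture, depth): 400x640x3 uint8, red, green, blue; 400x640 float32, m along the optical axis (not along the pixel's ray), 0 where there is no reading.
- ctrl.camera_params(name): a dict with "intrinsics" (3x3 intrinsics, pixels), "rvec" (rotation vector, rad) and "tvec" (3), from world to camera coordinates, as OpenCV has them; the wrist camera has in their place "hand_eye" (4x4, takes a point from camera to tool coordinates, whose origin is the TCP and whose axes are the flange's). Camera axes: x right, y down, z forward; pixel columns grow to the right and rows downward; lengths in m; the calibration is good to about 2 mm. A picture is of the moment at which its call begins: read the wrist's pose just before it. camera_params takes no time and is no camera call.
- ctrl.close_job(): hands the job in; it is judged then, once.
The state is a dict: "time": time; "joint_positions": joint angles; "qd": joint speeds; "joint_torque": joint torques, N m; "position": TCP position; "tool_rot": TCP orientation; "ft_force": force on the tool from outside, world axes, zero at the start; "torque": the same for the moment, N m; "grip_width": opening from 0.0 (shut) to 1.0 (fully open); "grip_force": force on a finger pad.
Only numpy, scipy, OpenCV 4.12 (cv2) and the standard library are available. Lean on these libraries where they do the work, as an engineer would, in place of code of your own. Each camera call takes 0.05 s, during which the arm holds its last target. There are 200 camera calls.

## Task

The things on the four little stations have been mixed up: put the sample cup on the balance, the brown bottle on the stirrer, the white bottle on the round bottle stand and the flat culture dish on the viewing lamp, each standing upright in the middle of its pan, plate or pane. Every station is taken at the start, so use the empty cork mat (or free bench) to park a thing on the way and never tip anything over.

Things in the scene. Friction and masses are not known exactly. Their poses are not given: they have to be found in the camera images.
- cup: clear plastic sample cup, open at the top, round, tapering slightly, 55 mm across the rim, about 46 mm across the base, 60 mm high, 45 g; grip it round the outside. Origin at the centre of its underside, z up its axis. Belongs on the balance; starts on the bottle stand or the viewing lamp.
- brown_bottle: closed brown bottle with a black cap, round, 48 mm in diameter, 95 mm high, 100 g; grip it round the body, anywhere from 10 to 70 mm up. Origin at the centre of its underside, z up its axis. Belongs on the stirrer; starts on the bottle stand or the viewing lamp.
- white_bottle: closed plain white plastic bottle, round, 62 mm in diameter, 120 mm high, 110 g, the tallest of the four; grip it round the body, anywhere from 10 to 90 mm up. Origin at the centre of its underside, z up its axis. Belongs on the bottle stand; starts on the balance or the stirrer.
- dish: flat closed round culture dish, clear with a light brown filling, 69 mm in diameter, 15 mm high, 30 g; grip it across its diameter with the fingertips just above the seat. Origin at the centre of its underside, z up. Belongs on the viewing lamp; starts on the balance or the stirrer.
- balance: small bench balance: grey housing with a round steel pan 86 mm in diameter as its seat and a dark display strip in front of it. Housing reaches 66 mm to the front (-x) and 46 mm to the other sides of the origin. Origin on the underside, below the middle of the seat; z up; the level seat is 30 mm above the bench. Fixed.
- stirrer: magnetic stirrer: white housing with a square white ceramic plate 86 mm wide as its seat; a black band and knob on its front face. Housing reaches 66 mm to the front (-x) and 46 mm to the other sides of the origin. The knob stands out 10 mm more. Origin on the underside, below the middle of the seat; z up; the level seat is 30 mm above the bench. Fixed.
- stand: bottle stand: a bare round aluminium plate 88 mm in diameter, its seat, on a short dark column and foot. Origin on the underside, below the middle of the seat; z up; the level seat is 30 mm above the bench. Fixed.
- viewer: viewing lamp: flat black housing with a white square pane 76 mm wide flush in its top as its seat; a small grey rocker switch in front of the pane. Housing reaches 66 mm to the front (-x) and 46 mm to the other sides of the origin. Origin on the underside, below the middle of the seat; z up; the level seat is 30 mm above the bench. Fixed.
- mat: cork mat, 90 mm square, 4 mm thick, empty at the start, free for parking a thing. Origin at the centre of its underside. Fixed to the bench. Mat and stations take any of five spots: three in a row across the bench about 155 mm apart, and two in a row 180 mm nearer to the robot, right of the big reader with its upright screen.
Things that resemble listed ones, but are neither listed nor needed, are in the scene too. There is more than one size of the brown_bottle; the one meant has the size given above.

How it is judged:
By the outcome, as a careful person would: the job done as asked, in the order asked, and still so for the second after the job is handed in, with the robot touching nothing.
It also fails if it takes over 141 s, if anything falls off the work surface, if the arm or the gripper's body presses on something with over 40 N, if the wrist force passes 120 N, or if a joint passes its speed limit or range.

## Working session

There is one attempt and no reset: what is moved stays moved. The work goes in short steps, Python scripts to look and compute and a tool call to move; the robot and the scene stay as the last step left them, time stands still between calls to the robot, and variables do not carry over. Pictures are saved under pics/ and viewed, at most 14 in all, crops included, and the job is handed in when it is done.

Besides the shell and the picture viewer there is one more tool, called after ">>>" as a command line: name --pt "numbers of a row" for each row, then --argument value for the rest. step_arm: Moves the arm, as the interface text tells. Its arguments: {"type":"object","properties":{"targets":{"type":"array"},"force":{"type":"number"}},"required":["targets"]}

```bash
mkdir -p pics; ls; python3 - <<'E'
from bench import ctrl
import cv2,numpy as np
s=ctrl.get_state();print(s['time'],s['position'],s['tool_rot'],s['grip_width'],ctrl.tcp_to_grasp)
for n in("scene","top"):
    p,d=ctrl.get_image(n);cv2.imwrite(f'pics/{n}0.png',p[:,:,::-1]);np.save(f'pics/{n}0d.npy',d)
    c=ctrl.camera_params(n);print(n,c)
    R=cv2.Rodrigues(np.array(c['rvec'],float))[0];print(-R.T@np.array(c['tvec']).ravel())
print(ctrl.camera_params('wrist'))
E
```

```text
pics
0.0 [0.22749811 0.60831119 0.22147381] [-5.58937765e-01 -3.09124366e+00  2.92393808e-03] 1.0013217150766285 -0.0187
scene {'intrinsics': array([[371.47408434,   0.        , 318.71068731],
       [  0.        , 371.47408434, 195.57276152],
       [  0.        ,   0.        ,   1.        ]]), 'rvec': array([ 1.78793334,  1.77319446, -0.68882478]), 'tvec': array([-0.09628072, -0.39139621,  1.28974745])}
[1.16547457 0.07822516 0.67930796]
top {'intrinsics': array([[440.90202024,   0.        , 314.0693579 ],
       [  0.        , 440.90202024, 204.36969605],
       [  0.        ,   0.        ,   1.        ]]), 'rvec': array([ 2.13771155, -2.11596692,  0.22534996]), 'tvec': array([0.05938775, 0.59014549, 1.09800581])}
[0.36640557 0.08369807 1.19002393]
{'intrinsics': array([[302.55066943,   0.        , 320.14432704],
       [  0.        , 302.55066943, 197.7042755 ],
       [  0.        ,   0.        ,   1.        ]]), 'hand_eye': array([[ 6.55549891e-04, -9.69071678e-01, -2.46778551e-01,
         6.76077900e-02],
       [ 9.99999276e-01,  8.84210733e-04, -8.15768477e-04,
        -1.12255108e-03],
       [ 1.00874237e-03, -2.46777837e-01,  9.69071556e-01,
        -1.61912846e-01],
       [ 0.00000000e+00,  0.00000000e+00,  0.00000000e+00,
         1.00000000e+00]])}
```

View pics/top0.png

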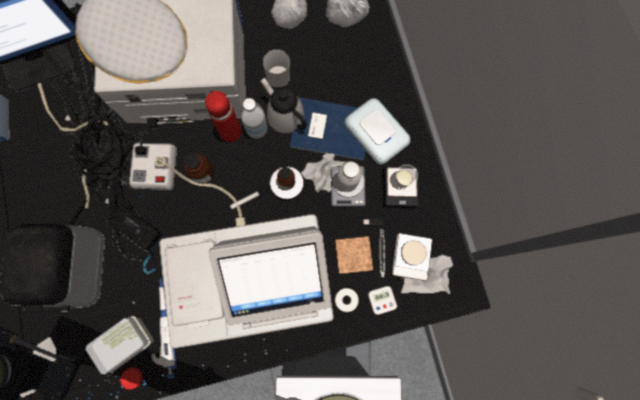

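View pics/scene0.png

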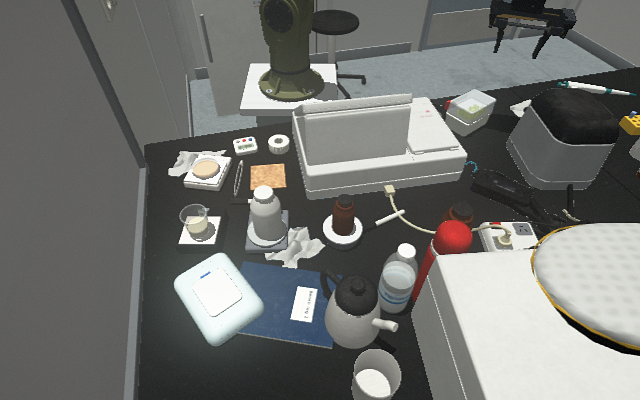

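The top view shows the stand with a brown bottle at (287,180), the balance with the white bottle at (348,183) and the viewer with the cup at (402,185). In the near row are the empty mat at (353,255) and the stirrer with the dish at (413,255).

There are two brown-bottle candidates: (287,178), standing on the stand, and (197,165), loose on the bench. I'll measure both and make a crop.

```bash
cat > h.py <<'E'
import cv2,numpy as np
from bench import ctrl
def cam(n):
    c=ctrl.camera_params(n)
    if n=='wrist':
        s=ctrl.get_state();T=np.eye(4);T[:3,:3]=cv2.Rodrigues(np.array(s['tool_rot']))[0];T[:3,3]=s['position']
        M=T@c['hand_eye'];return c['intrinsics'],M[:3,:3],M[:3,3]
    R=cv2.Rodrigues(np.array(c['rvec'],float))[0];return c['intrinsics'],R.T,-R.T@np.array(c['tvec']).ravel()
def ray(C,u,v,z):
    K,R,t=C;d=R@np.linalg.inv(K)@np.array([u,v,1.]);return t+d*(z-t[2])/d[2]
def cloud(C,D):
    K,R,t=C;v,u=np.mgrid[:400,:640]
    p=np.stack([(u-K[0,2])/K[0,0]*D,(v-K[1,2])/K[1,1]*D,D],-1);P=p@R.T+t;P[D==0]=np.nan;return P
def px(C,X):
    K,R,t=C;p=K@(R.T@(np.array(X)-t));return p[:2]/p[2]
E
python3 - <<'E'
from h import *
C=cam('top');P=cloud(C,np.load('pics/top0d.npy'));p=cv2.imread('pics/top0.png')
for n,(u,v) in dict(brown=(287,177),brown2=(197,160),white=(350,170),cup=(403,178),dish=(413,252),mat=(353,255),stirrer_edge=(400,270),box=(377,130),tissue=(432,275),tissue2=(318,170),screen=(270,240),screenR=(322,235),pen=(382,255),book=(340,140),kettle=(285,98),blank=(340,215)).items():
    w=P[v-2:v+3,u-2:u+3].reshape(-1,3);print(n,np.nanmedian(w,0).round(3))
S=P[210:330,215:330];print('screen max',np.nanmax(S[...,2]),np.nanmin(S[...,1]))
# height map stuff: max z near each region
B=P[95:170,340:412];print('box zmax',np.nanmax(B[...,2]))
a=cv2.resize(p[145:300,270:470],None,fx=4,fy=3.8,interpolation=cv2.INTER_CUBIC)
q=cv2.imread('pics/scene0.png')[140:270,160:500]
cv2.imwrite('pics/c1.png',a);cv2.imwrite('pics/c2.png',cv2.resize(q,None,fx=2.3,fy=2.3,interpolation=cv2.INTER_CUBIC))
E
```

```text
brown [0.645 0.135 0.124]
brown2 [0.685 0.36  0.124]
white [ 0.658 -0.02   0.149]
cup [ 0.664 -0.171  0.055]
dish [ 0.469 -0.194  0.044]
mat [ 0.463 -0.041  0.004]
stirrer_edge [ 0.423 -0.162  0.025]
box [ 0.804 -0.107  0.039]
tissue [ 0.41  -0.243  0.033]
tissue2 [0.696 0.055 0.008]
screen [0.474 0.163 0.236]
screenR [0.492 0.05  0.229]
pen [ 0.464 -0.121  0.001]
book [ 0.784 -0.007  0.011]
kettle [0.85  0.143 0.138]
blank [ 0.572 -0.007 -0.001]
screen max 0.24301232244661697 0.02259838804888962
box zmax 0.15368954728076423
```

View pics/c1.png

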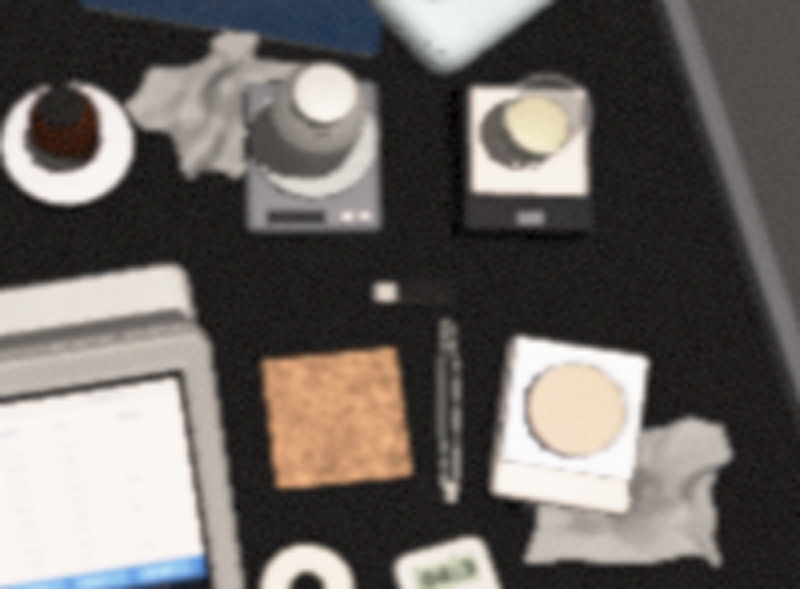

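View pics/c2.png

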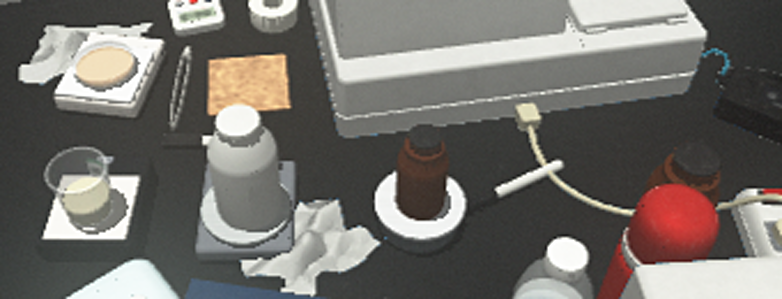

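Crops: the brown bottle on the stand has its top at z=0.124, so it is 95 mm high and slim, which fits. The one at (197,165) is about 124 mm tall and wider, so it is the look-alike. The white bottle's top at z=0.149 means 120 mm high, which also fits. Next I'll locate the seats and things from contours.

```bash
cat > m.py <<'E'
from h import *
C=cam('top');p=cv2.imread('pics/top0.png');P=cloud(C,np.load('pics/top0d.npy'));Z=P[...,2]
hsv=cv2.cvtColor(p,cv2.COLOR_BGR2HSV)
def pts(m,box,z):
    k=np.zeros(m.shape,np.uint8);u0,v0,u1,v1=box;k[v0:v1,u0:u1]=m[v0:v1,u0:u1]*255
    c=max(cv2.findContours(k,0,cv2.CHAIN_APPROX_NONE)[0],key=cv2.contourArea)
    h=cv2.convexHull(c)[:,0];return np.array([ray(C,u,v,z)[:2] for u,v in h],np.float32)*1000
def circ(n,q): c,r=cv2.minEnclosingCircle(q);print(n,'circle',np.round(c,1),'r',round(r,1))
def rect(n,q): print(n,'rect',[np.round(x,1) for x in cv2.minAreaRect(q)])
val=hsv[...,2];sat=hsv[...,1]
circ('stand',pts((val>120),(262,155,309,205),.03))
rect('viewer pane',pts((val>150),(380,160,422,198),.03))
rect('viewer hull z',pts((Z>.015)&(Z<.034),(375,155,425,215),.03))
rect('balance hull z',pts((Z>.02)&(Z<.036),(328,150,372,215),.03))
rect('balance col',pts((val>70),(334,176,372,215),.03))
rect('stirrer',pts((Z>.022),(388,225,436,285),.03))
rect('mat',pts((sat>80)&(val>80),(325,230,378,280),.004))
circ('dish',pts((sat>35)&(val>100)&(hsv[...,0]<30),(395,230,432,275),.045))
circ('white cap',pts(Z>.140,(330,150,372,200),.15))
circ('brown cap',pts(Z>.115,(265,155,310,200),.125))
circ('cup z',pts(Z>.045,(380,155,425,205),.09))
for n,b in dict(white=(330,150,372,210),brown=(265,155,310,205)).items():
    w=P[b[1]:b[3],b[0]:b[2]].reshape(-1,3);w=w[w[:,2]>.045]*1000;print(n,w.min(0).round(),w.max(0).round())
E
python3 m.py; python3 - <<'E'
from h import *
C=cam('scene');P=cloud(C,np.load('pics/scene0d.npy'))*1000
for n,(x,y) in dict(white=(645,-20),brown=(640,135),cup=(650,-165),dish=(465,-190),base_bal=(645,-20)).items():
    w=P.reshape(-1,3);k=(abs(w[:,0]-x)<60)&(abs(w[:,1]-y)<60)&(w[:,2]>38);w=w[k];print(n,len(w),np.percentile(w,[2,50,98],axis=0).round().tolist())
E
```

```text
stand circle [667.5 128.2] r 62.2
viewer pane rect [array([ 661.3, -173.2]), array([75.6, 78. ]), np.float64(0.7)]
viewer hull z rect [array([ 647.1, -170.7]), array([ 93.2, 113.1]), np.float64(88.5)]
balance hull z rect [array([651.2, -22. ]), array([114.6,  98.4]), np.float64(1.0)]
balance col rect [array([634.4, -29.9]), array([80.4, 83.7]), np.float64(0.7)]
stirrer rect [array([ 452.2, -203.1]), array([110. , 119.9]), np.float64(82.1)]
mat rect [array([463.8, -42.9]), array([94.2, 95.7]), np.float64(6.5)]
dish circle [ 468.5 -194.5] r 31.4
white cap circle [659.3 -22.7] r 19.7
brown cap circle [653.5 138.1] r 17.5
cup z circle [ 661.  -170.1] r 31.9
white [628. -52.  47.] [688.   8. 154.]
brown [632. 116.  46.] [674. 162. 128.]
white 1335 [[649.0, -49.0, 41.0], [681.0, -19.0, 112.0], [693.0, 7.0, 149.0]]
brown 759 [[648.0, 117.0, 41.0], [673.0, 138.0, 94.0], [681.0, 161.0, 124.0]]
cup 750 [[641.0, -198.0, 41.0], [665.0, -174.0, 70.0], [692.0, -148.0, 90.0]]
dish 437 [[439.0, -228.0, 39.0], [473.0, -197.0, 43.0], [503.0, -166.0, 46.0]]
base_bal 1335 [[649.0, -49.0, 41.0], [681.0, -19.0, 112.0], [693.0, 7.0, 149.0]]
```

>>> step_arm --pt "0 0 3 0 0 0 1" --pt "0 0 3 0 0 0 1" --pt "0 0 3 0 0 0 1" --pt "0 0 2 0 0 0 1" --pt "0.5 -1 1 0 0 0 1"

```text
time: 0.52
position: [0.2311, 0.6008, 0.3451]
tool_rot: [-0.554, -3.091, -0.007]
ft_force: [-0.5, -0.6, -0.3]
grip_width: 0.994
grip_force: 0.0
```

>>> step_arm --pt "1.7 -3.1 0 0 0 -2.8 1" --pt "1.7 -3.1 0 0 0 -2.8 1" --pt "1.7 -3.1 0 0 0 -2.8 1" --pt "1.7 -3.1 0 0 0 -2.8 1" --pt "1.7 -3.1 0 0 0 -2.8 1"

```text
time: 0.93
position: [0.3184, 0.4409, 0.3412]
tool_rot: [-0.936, -2.999, 0.003]
ft_force: [1.1, 0.4, 0.1]
grip_width: 1.002
grip_force: 0.0
```

>>> step_arm --pt "1.7 -3.1 0 0 0 -2.8 1" --pt "1.7 -3.1 0 0 0 -2.8 1" --pt "1.7 -3.1 0 0 0 -2.8 1" --pt "1.7 -3.1 0 0 0 -2.8 1" --pt "1.7 -3.1 0 0 0 -2.8 1"

```text
time: 1.35
position: [0.4028, 0.2859, 0.3414]
tool_rot: [-1.294, -2.862, 0.002]
ft_force: [1.3, -0.5, -0.2]
grip_width: 1.006
grip_force: 0.0
```

>>> step_arm --pt "1.7 -3.1 0 0 0 -2.8 1" --pt "1.7 -3.1 0 0 0 -2.8 1" --pt "1.7 -3.1 0 0 0 -2.8 1" --pt "1.7 -3.1 0 0 0 -2.8 1" --pt "1.7 -3.1 0 0 0 -2.8 1"

```text
time: 1.77
position: [0.4874, 0.1311, 0.3414]
tool_rot: [-1.633, -2.682, 0.002]
ft_force: [0.7, 0.4, -0.0]
grip_width: 1.0
grip_force: 0.0
```

>>> step_arm --pt "1.7 -3.1 0 0 0 -2.8 1" --pt "1.7 -3.1 0 0 0 -2.8 1" --pt "1.7 -3.1 0 0 0 -2.8 1" --pt "1.7 -3.1 0 0 0 -2.8 1" --pt "1.7 -3.1 0 0 0 -2.8 1"

```text
time: 2.18
position: [0.5721, -0.0236, 0.3415]
tool_rot: [-1.948, -2.463, 0.001]
ft_force: [0.4, 0.1, -0.7]
grip_width: 0.999
grip_force: 0.0
```

>>> step_arm --pt "1.8 -3 0 0 0 -2.7 1" --pt "1.8 -3 0 0 0 -2.7 1" --pt "1.8 -3 0 0 0 -2.7 1" --pt "1.8 -3 0 0 0 -2.7 1" --pt "1.7 -3 0 0 0 -2.5 1"

```text
time: 2.6
position: [0.6614, -0.1731, 0.3411]
tool_rot: [-2.219, -2.221, 0.001]
ft_force: [0.5, 0.4, 0.6]
grip_width: 1.0
grip_force: 0.0
```

```bash
python3 - <<'E'
from h import *
print(ctrl.get_state()['position'])
C=cam('wrist');p,d=ctrl.get_image('wrist');cv2.imwrite('pics/w1.png',p[:,:,::-1]);np.savez('pics/w1.npz',K=C[0],R=C[1],t=C[2],d=d)
E
```

```text
[ 0.66139112 -0.17308644  0.34113864]
```

View pics/w1.png

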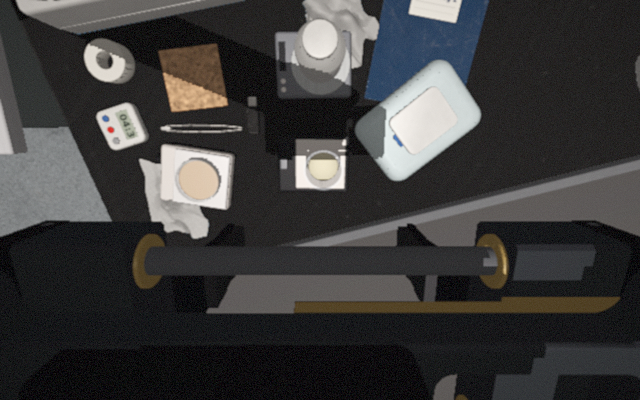

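The wrist view shows the cup at (323,167) on the viewer pane, the dish at (198,180) on the stirrer, the balance with the white bottle at (318,55) and the mat at (193,78). I'll measure these with the same contours.

```bash
cat > m2.py <<'E'
from h import *
f=np.load('pics/w1.npz');C=(f['K'],f['R'],f['t']);p=cv2.imread('pics/w1.png');P=cloud(C,f['d']);Z=P[...,2]
hsv=cv2.cvtColor(p,cv2.COLOR_BGR2HSV);val=hsv[...,2];sat=hsv[...,1]
def pts(m,box,z):
    k=np.zeros(m.shape,np.uint8);u0,v0,u1,v1=box;k[v0:v1,u0:u1]=m[v0:v1,u0:u1]*255
    k=cv2.morphologyEx(k,cv2.MORPH_OPEN,np.ones((3,3)))
    c=max(cv2.findContours(k,0,cv2.CHAIN_APPROX_NONE)[0],key=cv2.contourArea)
    h=cv2.convexHull(c)[:,0];return np.array([ray(C,u,v,z)[:2] for u,v in h],np.float32)*1000
def circ(n,q): c,r=cv2.minEnclosingCircle(q);print(n,'circle',np.round(c,1),'r',round(r,1))
def rect(n,q): print(n,'rect',[np.round(x,1) for x in cv2.minAreaRect(q)])
rect('pane',pts(val>150,(285,130,352,196),.03))
rect('viewer z',pts((Z>.02)&(Z<.036),(270,130,352,200),.03))
circ('cup z',pts(Z>.05,(295,140,352,196),.09))
rect('stirrer z',pts((Z>.02),(150,140,242,215),.03))
rect('stirrer val',pts(val>185,(150,140,242,215),.03))
circ('dish sat',pts((sat>35)&(val>80),(168,150,230,210),.043))
circ('dish z',pts((Z>.038),(168,150,230,210),.045))
rect('mat',pts((sat>80)&(val>60),(150,35,235,118),.004))
rect('bal z',pts((Z>.02)&(Z<.036),(265,25,360,102),.03))
circ('pan',pts((val>105),(295,30,352,97),.03))
circ('white cap',pts(Z>.142,(290,10,350,80),.15))
cv2.imwrite('pics/c3.png',cv2.resize(p[20:220,130:390],None,fx=3,fy=3,interpolation=cv2.INTER_CUBIC))
E
python3 m2.py
```

```text
pane rect [array([ 659.1, -186.2]), array([78.7, 54.3]), np.float64(0.1)]
viewer z rect [array([ 648.9, -171.5]), array([ 91.1, 110.7]), np.float64(89.4)]
cup z circle [ 664.2 -172.5] r 27.5
stirrer z rect [array([ 455.6, -204. ]), array([111.9, 119.8]), np.float64(81.2)]
stirrer val rect [array([ 449.6, -206.6]), array([116.1, 122.9]), np.float64(82.1)]
dish sat circle [ 471.3 -196.1] r 30.9
dish z circle [ 469.1 -197. ] r 35.5
mat rect [array([462.6, -44.7]), array([93.7, 92.1]), np.float64(6.5)]
bal z rect [array([649.7, -27.9]), array([107. ,  84.7]), np.float64(0.1)]
pan circle [665.  -19.1] r 52.4
white cap circle [659.6 -23.1] r 19.4
```

View pics/c3.png

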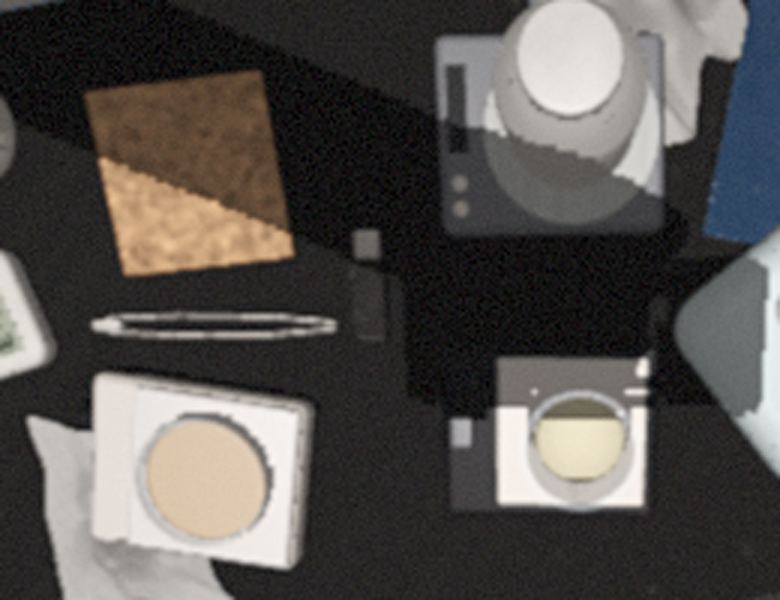

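```bash
python3 - <<'E'
from h import *
f=np.load('pics/w1.npz');C=(f['K'],f['R'],f['t'])
g=lambda L,z:print(np.array([ray(C,130+x/3,20+y/3,z)[:2]*1000 for x,y in L]).round(), np.mean([ray(C,130+x/3,20+y/3,z)[:2]*1000 for x,y in L],0).round(1))
g([(97,375),(312,403),(293,568),(95,540)],.03)
g([(133,388),(303,410),(285,562),(125,543)],.03)
g([(497,357),(648,357),(647,507),(497,507)],.03)
g([(436,36),(664,36),(664,236),(442,236)],.03)
g([(675,330)],.03)
E
```

```text
[[ 415. -144.]
 [ 525. -158.]
 [ 509. -248.]
 [ 403. -232.]] [ 463.1 -195.5]
[[ 433. -151.]
 [ 520. -162.]
 [ 505. -244.]
 [ 419. -234.]] [ 469.3 -197.7]
[[ 622. -135.]
 [ 699. -134.]
 [ 701. -213.]
 [ 620. -213.]] [ 660.6 -173.9]
[[596.  14.]
 [703.  14.]
 [706. -75.]
 [596. -76.]] [650.2 -30.5]
[[ 713. -121.]] [ 712.7 -120.9]
```

>>> step_arm --pt "0.3 0 -4 0 0 0 1" --pt "0 0 -4 0 0 0 1" --pt "0 0 -4 0 0 0 1" --pt "0 0 -4 0 0 0 1" --pt "0 0 -4 0 0 0 1"

```text
time: 3.07
position: [0.6628, -0.1715, 0.1397]
tool_rot: [-2.217, -2.223, 0.001]
ft_force: [1.0, -0.1, -0.2]
grip_width: 1.0
grip_force: 0.0
```

>>> step_arm --pt "0 0 -3.5 0 0 0 1" --pt "0 0 -3 0 0 0 1" --pt "0 0 -2 0 0 0 1" --pt "0 0 -1 0 0 0 1" --pt "0 0 0 0 0 0 0.7" --force 8

```text
time: 3.48
position: [0.6616, -0.1708, 0.0441]
tool_rot: [-2.215, -2.221, 0.006]
ft_force: [-1.0, 1.3, 0.6]
grip_width: 0.973
grip_force: 0.0
```

>>> step_arm --pt "0 0 0 0 0 0 0.5" --pt "0 0 0 0 0 0 0.4" --pt "0 0 0 0 0 0 0.4" --pt "0 0 0 0 0 0 0.4" --pt "0 0 0 0 0 0 0.4"

```text
time: 3.9
position: [0.6654, -0.1713, 0.0489]
tool_rot: [2.216, 2.224, 0.002]
ft_force: [-0.1, -0.3, 0.7]
grip_width: 0.634
grip_force: 0.3
```

>>> step_arm --pt "0 0 0 0 0 0 0.4" --pt "0 0 0 0 0 0 0.4" --pt "0 0 0 0 0 0 0.4" --pt "0 0 0 0 0 0 0.4" --pt "0 0 0 0 0 0 0.4"

```text
time: 4.32
position: [0.6652, -0.1714, 0.0487]
tool_rot: [2.217, 2.225, 0.001]
ft_force: [-0.8, 0.5, 5.3]
grip_width: 0.618
grip_force: 8.0
```

>>> step_arm --pt "0 0 1.5 0 0 0 0.4" --pt "0 0 3 0 0 0 0.4" --pt "0 0 3.5 0 0 0 0.4" --pt "-1 0.6 3 0 0 0 0.4" --pt "-2.2 1.3 1.5 0 0 0 0.4"

```text
time: 4.73
position: [0.6353, -0.1546, 0.1773]
tool_rot: [2.214, 2.218, 0.004]
ft_force: [0.4, 0.5, 1.1]
grip_width: 0.618
grip_force: 8.0
```

>>> step_arm --pt "-3 1.8 0 0 0 0 0.4" --pt "-3 1.8 0 0 0 0 0.4" --pt "-3 1.8 0 0 0 0 0.4" --pt "-3 1.8 0 0 0 0 0.4" --pt "-3 1.8 0 0 0 0 0.4"

```text
time: 5.15
position: [0.4809, -0.0616, 0.1727]
tool_rot: [-2.218, -2.225, 0.0]
ft_force: [-0.1, -0.4, 0.0]
grip_width: 0.619
grip_force: 8.0
```

>>> step_arm --pt "-2 1.2 -1 0 0 0 0.4" --pt "0 0 -3 0 0 0 0.4" --pt "0 0 -3.5 0 0 0 0.4" --pt "0 0 -3 0 0 0 0.4" --pt "0 0 -2 0 0 0 0.4"

```text
time: 5.57
position: [0.461, -0.0499, 0.0457]
tool_rot: [-2.216, -2.224, 0.002]
ft_force: [0.3, 0.7, -0.9]
grip_width: 0.616
grip_force: 8.0
```

>>> step_arm --pt "0 0 -1.2 0 0 0 0.4" --pt "0 0 -0.5 0 0 0 0.4" --pt "0 0 -0.3 0 0 0 0.4" --pt "0 0 -0.2 0 0 0 0.4" --pt "0 0 0 0 0 0 0.4"

```text
time: 5.98
position: [0.4633, -0.0501, 0.0262]
tool_rot: [2.217, 2.225, 0.001]
ft_force: [-0.5, 0.5, -0.9]
grip_width: 0.618
grip_force: 8.0
```

>>> step_arm --pt "0 0 -0.2 0 0 0 0.4" --pt "0 0 -0.1 0 0 0 0.4" --pt "0 0 0 0 0 0 0.4" --pt "0 0 0 0 0 0 0.4" --pt "0 0 0 0 0 0 0.4"

```text
time: 6.4
position: [0.4628, -0.0501, 0.0228]
tool_rot: [2.217, 2.225, 0.001]
ft_force: [-0.4, -0.6, -0.2]
grip_width: 0.619
grip_force: 8.0
```

>>> step_arm --pt "0 0 -0.15 0 0 0 0.4" --pt "0 0 0 0 0 0 0.4" --pt "0 0 0 0 0 0 0.4" --pt "0 0 0 0 0 0 0.65" --pt "0 0 0 0 0 0 0.65"

```text
time: 6.82
position: [0.4629, -0.0502, 0.0213]
tool_rot: [2.217, 2.225, 0.001]
ft_force: [-0.0, -0.0, -0.6]
grip_width: 0.641
grip_force: 0.0
```

>>> step_arm --pt "0 0 0 0 0 0 0.8" --pt "0 0 0 0 0 0 1" --pt "0 0 0 0 0 0 1" --pt "0 0 0 0 0 0 1" --pt "0 0 1 0 0 0 1"

```text
time: 7.23
position: [0.4611, -0.0502, 0.0299]
tool_rot: [-2.216, -2.224, 0.005]
ft_force: [0.1, 0.3, 0.1]
grip_width: 0.938
grip_force: 0.0
```

>>> step_arm --pt "0 0 3 0 0 0 1" --pt "0 0 4 0 0 0 1" --pt "0 0 4 0 0 0 1" --pt "0 0 4 0 0 0 1" --pt "0 -3 3 0 0 0 1"

```text
time: 7.65
position: [0.4639, -0.0747, 0.2146]
tool_rot: [2.208, 2.234, 0.008]
ft_force: [2.4, 0.6, 0.5]
grip_width: 0.998
grip_force: 0.0
```

>>> step_arm --pt "0 -4 0 0 0 -2 1" --pt "0 -4 0 0 0 -2 1" --pt "0.3 -3 0 0 0 -2 1" --pt "0.3 -0.6 0 0 0 -1 1" --pt "0 0 0 0 0 0 1"

```text
time: 8.07
position: [0.4685, -0.1984, 0.2113]
tool_rot: [2.354, 2.078, -0.0]
ft_force: [0.2, 0.8, 0.4]
grip_width: 1.001
grip_force: 0.0
```

```bash
python3 - <<'E'
from h import *
print(ctrl.get_state()['position'])
C=cam('wrist');p,d=ctrl.get_image('wrist');cv2.imwrite('pics/w2.png',p[:,:,::-1]);np.savez('pics/w2.npz',K=C[0],R=C[1],t=C[2],d=d)
E
```

```text
[ 0.46845134 -0.1983717   0.21133987]
```

View pics/w2.png

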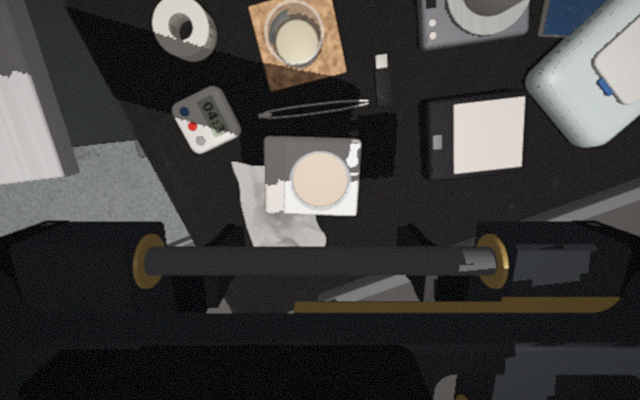

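The cup stands on the mat at (295,35), the dish is centred at (321,179) on the stirrer, and the pane at (488,134) is empty.

```bash
python3 - <<'E'
src=open('m2.py').read().split("rect('pane'")[0].replace('w1','w2');exec(src)
circ('dish sat',pts((sat>35)&(val>80),(280,140,360,215),.043))
circ('dish z',pts(Z>.038,(275,140,362,218),.045))
rect('pane',pts(val>150,(440,85,535,185),.03))
rect('viewer z',pts((Z>.02)&(Z<.036),(415,80,530,190),.03))
rect('stirrer z',pts(Z>.022,(262,130,368,218),.03))
E
```

```text
dish sat circle [ 467.4 -196.8] r 29.6
dish z circle [ 467.9 -197.4] r 34.5
pane rect [array([ 659.6, -172.7]), array([76.8, 76. ]), np.float64(89.2)]
viewer z rect [array([ 645.7, -171.7]), array([ 90.5, 112.4]), np.float64(89.4)]
stirrer z rect [array([ 458.2, -196.8]), array([ 93.9, 107.6]), np.float64(81.7)]
```

>>> step_arm --pt "0 0.1 -4 0 0 0 1" --pt "0 0 -4 0 0 0 1" --pt "0 0 -4 0 0 0 1" --pt "0 0 -3 0 0 0 1" --pt "0 0 -1.5 0 0 0 1"

```text
time: 8.53
position: [0.466, -0.1908, 0.0415]
tool_rot: [-2.341, -2.086, 0.005]
ft_force: [-0.1, -0.1, 0.0]
grip_width: 0.999
grip_force: 0.0
```

>>> step_arm --pt "0 0 -0.5 0 0 0 1" --pt "0 0 0 0 0 0 1" --pt "0 0 0 0 0 0 1" --pt "0 0 0 0 0 0 1" --pt "0 0 0 0 0 0 1"

```text
time: 8.95
position: [0.47, -0.1945, 0.0421]
tool_rot: [2.347, 2.085, 0.004]
ft_force: [0.0, -0.8, -0.4]
grip_width: 1.002
grip_force: 0.0
```

>>> step_arm --pt "-0.2 -0.2 -0.4 0 0 0 1" --pt "0 0 -0.3 0 0 0 1" --pt "0 0 0 0 0 0 1" --pt "0 0 0 0 0 0 0.7" --pt "0 0 0 0 0 0 0.6" --force 6

```text
time: 9.37
position: [0.4666, -0.1967, 0.0335]
tool_rot: [2.349, 2.086, -0.0]
ft_force: [0.8, 0.8, -1.0]
grip_width: 0.92
grip_force: 0.0
```

>>> step_arm --pt "0 0 0 0 0 0 0.6" --pt "0 0 0 0 0 0 0.6" --pt "0 0 0 0 0 0 0.6" --pt "0 0 0 0 0 0 0.6" --pt "0 0 0 0 0 0 0.6"

```text
time: 9.78
position: [0.4668, -0.1966, 0.0336]
tool_rot: [2.349, 2.086, 0.0]
ft_force: [-0.0, 0.0, -0.3]
grip_width: 0.742
grip_force: 6.0
```

>>> step_arm --pt "0 0 0.5 0 0 0 0.6" --pt "0 0 1.5 0 0 0 0.6" --pt "0 0 2.5 0 0 0 0.6" --pt "0.8 0.1 2 0 0 1 0.6" --pt "2 0.2 1 0 0 1 0.6"

```text
time: 10.2
position: [0.494, -0.1949, 0.1112]
tool_rot: [2.314, 2.124, 0.004]
ft_force: [2.2, -1.4, -0.1]
grip_width: 0.746
grip_force: 6.0
```

>>> step_arm --pt "3 0.4 0 0 0 1 0.6" --pt "3 0.4 0 0 0 1 0.6" --pt "3 0.4 0 0 0 1 0.6" --pt "3 0.4 0 0 0 1 0.6" --pt "2.5 0.3 0 0 0 1 0.6"

```text
time: 10.62
position: [0.6417, -0.1734, 0.1084]
tool_rot: [-2.215, -2.228, -0.0]
ft_force: [-0.1, 0.6, -0.4]
grip_width: 0.739
grip_force: 6.0
```

>>> step_arm --pt "1.5 0.2 0 0 0 0 0.6" --pt "0.5 0 -1 0 0 0 0.6" --pt "0 0 -2 0 0 0 0.6" --pt "0 0 -2 0 0 0 0.6" --pt "0 0 -1 0 0 0 0.6"

```text
time: 11.03
position: [0.6571, -0.1725, 0.0454]
tool_rot: [-2.216, -2.222, 0.005]
ft_force: [0.3, -0.3, -1.4]
grip_width: 0.743
grip_force: 6.0
```

>>> step_arm --pt "0 0 0 0 0 0 0.6" --pt "0 0 0 0 0 0 0.6" --pt "0 0 0 0 0 0 0.6" --pt "0 0 0 0 0 0 0.6" --pt "0 0 0 0 0 0 0.6"

```text
time: 11.45
position: [0.6604, -0.1729, 0.05]
tool_rot: [2.216, 2.224, 0.002]
ft_force: [-0.1, -0.1, -0.4]
grip_width: 0.745
grip_force: 6.0
```

>>> step_arm --pt "0 0 -0.8 0 0 0 0.6" --pt "0 0 -0.4 0 0 0 0.6" --pt "0 0 -0.3 0 0 0 0.6" --pt "0 0 0 0 0 0 0.6" --pt "0 0 0 0 0 0 0.6"

```text
time: 11.87
position: [0.6595, -0.1726, 0.0332]
tool_rot: [-2.217, -2.225, 0.001]
ft_force: [-0.5, 0.8, -0.4]
grip_width: 0.745
grip_force: 6.0
```

>>> step_arm --pt "0 0 0 0 0 0 0.6" --pt "0 0 0 0 0 0 0.6" --pt "0 0 -0.1 0 0 0 0.6" --pt "0 0 0 0 0 0 0.6" --pt "0 0 0 0 0 0 0.6"

```text
time: 12.28
position: [0.6598, -0.1727, 0.0327]
tool_rot: [2.217, 2.225, 0.0]
ft_force: [0.2, 0.3, 1.2]
grip_width: 0.745
grip_force: 6.0
```

>>> step_arm --pt "0 0 0 0 0 0 0.8" --pt "0 0 0 0 0 0 1" --pt "0 0 0 0 0 0 1" --pt "0 0 0 0 0 0 1" --pt "0 0 1 0 0 0 1"

```text
time: 12.7
position: [0.6581, -0.172, 0.0407]
tool_rot: [-2.215, -2.223, 0.003]
ft_force: [-0.4, -0.6, 1.0]
grip_width: 0.975
grip_force: 0.0
```

>>> step_arm --pt "0 0 3 0 0 0 1" --pt "0 0 4 0 0 0 1" --pt "0 0 4 0 0 0 1" --pt "0 0 4 0 0 0 1" --pt "0 0 4 0 0 0 1"

```text
time: 13.12
position: [0.6593, -0.1728, 0.2355]
tool_rot: [2.218, 2.224, 0.001]
ft_force: [0.7, -0.0, -0.5]
grip_width: 1.0
grip_force: 0.0
```

>>> step_arm --pt "0 0 4 0 0 0 1" --pt "0 3 2.5 0 0 0 1" --pt "0 4 0 0 0 0 1" --pt "0 4 0 0 0 0 1" --pt "0 4 0 0 0 0 1"

```text
time: 13.53
position: [0.6596, -0.0218, 0.2994]
tool_rot: [2.218, 2.222, 0.003]
ft_force: [0.5, 0.1, -0.2]
grip_width: 1.0
grip_force: 0.0
```

>>> step_arm --pt "0 4 0 0 0 0 1" --pt "0 4 0 0 0 0 1" --pt "0 4 0 0 0 0 1" --pt "0 2 0 0 0 0 1" --pt "0 0 0 0 0 0 1"

```text
time: 13.95
position: [0.6588, 0.1263, 0.2974]
tool_rot: [-2.203, -2.235, -0.003]
ft_force: [0.1, 1.0, -0.4]
grip_width: 1.002
grip_force: 0.0
```

```bash
python3 - <<'E'
from h import *
print(ctrl.get_state()['position'])
C=cam('wrist');p,d=ctrl.get_image('wrist');cv2.imwrite('pics/w3.png',p[:,:,::-1]);np.savez('pics/w3.npz',K=C[0],R=C[1],t=C[2],d=d)
E
```

```text
[0.6588463  0.12630272 0.29743574]
```

View pics/w3.png

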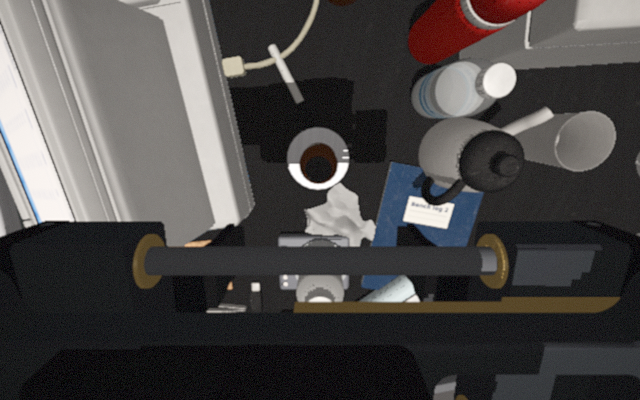

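The wrist view shows the stand plate at (319,158) with the brown bottle at (318,160). The kettle handle is at (435,190), well to the right.

```bash
python3 - <<'E'
src=open('m2.py').read().split("rect('pane'")[0].replace('w1','w3');exec(src)
circ('stand z',pts((Z>.02)&(Z<.036),(280,120,360,196),.03))
circ('stand v',pts(val>60,(284,122,352,192),.03))
circ('cap',pts(Z>.112,(290,130,350,190),.125))
circ('body',pts(Z>.05,(290,130,350,190),.11))
w=P[130:190,290:350].reshape(-1,3);w=w[(w[:,2]>.045)];print((w.min(0)*1000).round(),(w.max(0)*1000).round())
k=(Z>.1)&(P[...,0]>.54)&(P[...,0]<.8)&(P[...,1]>.08)&(P[...,1]<.2);k[130:190,290:350]=0;k[215:]=0
print(k.sum(),P[k].min(0) if k.any() else '',P[k].max(0) if k.any() else '')
E
```

```text
stand z circle [654.2 141.2] r 43.7
stand v circle [661.5 134.2] r 54.4
cap circle [655.5 142.3] r 17.2
body circle [655.5 144.9] r 23.8
[633. 119.  45.] [678. 165. 127.]
0
```

>>> step_arm --pt "-0.3 1.5 -2 0 0 0 1" --pt "0 0 -4 0 0 0 1" --pt "0 0 -4 0 0 0 1" --pt "0 0 -4 0 0 0 1" --pt "0 0 -4 0 0 0 1"

```text
time: 14.42
position: [0.657, 0.1298, 0.1171]
tool_rot: [2.219, 2.221, 0.002]
ft_force: [1.5, 0.3, -0.2]
grip_width: 0.998
grip_force: 0.0
```

>>> step_arm --pt "0 0 -3 0 0 0 1" --pt "0 0 -1.7 0 0 0 1" --pt "0 0 0 0 0 0 1" --pt "0 0 0 0 0 0 0.8" --pt "0 0 0 0 0 0 0.6" --force 12

```text
time: 14.83
position: [0.6582, 0.1311, 0.0728]
tool_rot: [2.218, 2.222, 0.004]
ft_force: [0.3, -0.1, 1.2]
grip_width: 0.921
grip_force: 0.0
```

>>> step_arm --pt "0 0 0 0 0 0 0.4" --pt "0 0 0 0 0 0 0.4" --pt "0 0 0 0 0 0 0.4" --pt "0 0 0 0 0 0 0.4" --pt "0 0 0 0 0 0 0.4"

```text
time: 15.25
position: [0.6568, 0.1326, 0.071]
tool_rot: [2.217, 2.225, 0.001]
ft_force: [-0.7, -0.1, 0.5]
grip_width: 0.551
grip_force: 0.5
```

>>> step_arm --pt "0 0 0 0 0 0 0.4" --pt "0 0 0 0 0 0 0.4" --pt "0 0 0 0 0 0 0.4" --pt "0 0 0 0 0 0 0.4" --pt "0 0 0 0 0 0 0.4"

```text
time: 15.67
position: [0.6568, 0.1325, 0.071]
tool_rot: [2.217, 2.225, 0.001]
ft_force: [-2.0, -0.5, 4.5]
grip_width: 0.55
grip_force: 12.0
```

```bash
python3 - <<'E'
from h import *
s=ctrl.get_state();print(s['position'],np.abs(s['qd']).max())
C=cam('wrist');p,d=ctrl.get_image('wrist');cv2.imwrite('pics/w4.png',p[:,:,::-1]);np.savez('pics/w4.npz',K=C[0],R=C[1],t=C[2],d=d)
P=cloud(C,d);k=(abs(P[...,0]-.655)<.06)&(abs(P[...,1]-.137)<.06)&(P[...,2]>.022)&(P[...,2]<.036)
q=P[k][:,:2]*1000;print(k.sum(),cv2.minEnclosingCircle(q.astype(np.float32)),q.min(0),q.max(0))
E
```

```text
[0.65678173 0.13254132 0.07097215] 0.0013455909885995289
5273 ((654.1969604492188, 141.3057861328125), 43.72992706298828) [610.70922621 126.55844343] [697.34991026 184.32740538]
```

View pics/w4.png

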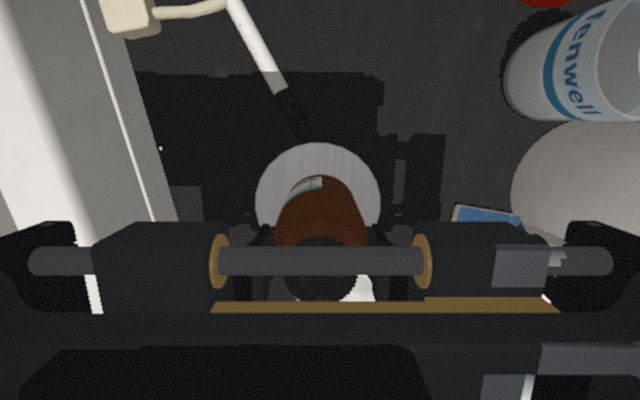

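The stand plate centre (654,141) agrees between both views. The picture shows the bottle held about 9 mm off the pad centre line, so I'll re-grip.

>>> step_arm --pt "0 0 0 0 0 0 0.7" --pt "0 0 0 0 0 0 0.8" --pt "0 0 0 0 0 0 0.8" --pt "0 0 0 0 0 0 0.8" --pt "-0.1 0.5 0 0 0 0 0.8"

```text
time: 16.13
position: [0.6557, 0.1358, 0.0702]
tool_rot: [2.219, 2.223, -0.002]
ft_force: [0.2, -0.1, 0.1]
grip_width: 0.78
grip_force: 0.0
```

>>> step_arm --pt "0 0.4 0 0 0 0 0.8" --pt "0 0 0 0 0 0 0.8" --pt "0 0 0 0 0 0 0.8" --pt "0 0 0 0 0 0 0.8" --pt "0 0 0 0 0 0 0.8"

```text
time: 16.55
position: [0.6557, 0.1412, 0.0705]
tool_rot: [2.218, 2.225, -0.0]
ft_force: [-0.2, 0.5, -0.0]
grip_width: 0.804
grip_force: 0.0
```

>>> step_arm --pt "0 0 0 0 0 0 0.6" --pt "0 0 0 0 0 0 0.5" --pt "0 0 0 0 0 0 0.4" --pt "0 0 0 0 0 0 0.4" --pt "0 0 0 0 0 0 0.4"

```text
time: 16.97
position: [0.6558, 0.1413, 0.0706]
tool_rot: [2.217, 2.225, 0.0]
ft_force: [0.5, -0.2, 0.2]
grip_width: 0.549
grip_force: 12.0
```

>>> step_arm --pt "0 0 0 0 0 0 0.4" --pt "0 0 0 0 0 0 0.4" --pt "0 0 0 0 0 0 0.4" --pt "0 0 0 0 0 0 0.4" --pt "0 0 0 0 0 0 0.4"

```text
time: 17.38
position: [0.6558, 0.1413, 0.0706]
tool_rot: [2.217, 2.225, 0.0]
ft_force: [1.6, -0.5, -0.9]
grip_width: 0.549
grip_force: 12.0
```

```bash
python3 - <<'E'
from h import *
s=ctrl.get_state();print(s['position'],s['grip_width'],s['grip_force'],s['time'])
C=cam('wrist');p,d=ctrl.get_image('wrist');P=cloud(C,d)*1000
k=(abs(P[...,0]-655)<30)&(abs(P[...,1]-142)<40)&(P[...,2]>45)&(P[...,2]<122);q=P[k];print(k.sum(),np.percentile(q,[1,99],axis=0).round())
E
```

```text
[0.65578451 0.14130232 0.07060571] 0.5489647793324307 11.995223793201149 17.3833
5572 [[626. 132.  48.]
 [684. 165. 121.]]
```

>>> step_arm --pt "0 0 1 0 0 0 0.4" --pt "0 0 3 0 0 0 0.4" --pt "0 0 4 0 0 0 0.4" --pt "0 0 4 0 0 0 0.4" --pt "0 0 3 0 0 0 0.4"

```text
time: 17.85
position: [0.6561, 0.1413, 0.2246]
tool_rot: [2.217, 2.224, 0.004]
ft_force: [0.6, -0.4, -0.4]
grip_width: 0.549
grip_force: 12.0
```

>>> step_arm --pt "-0.8 -1.5 1 0 0 0 0.4" --pt "-1.7 -3.1 0 0 0 0 0.4" --pt "-1.7 -3.1 0 0 0 0 0.4" --pt "-1.7 -3.1 0 0 0 0 0.4" --pt "-1.7 -3.1 0 0 0 0 0.4"

```text
time: 18.27
position: [0.5784, 0.001, 0.231]
tool_rot: [-2.217, -2.225, -0.0]
ft_force: [1.0, -0.0, -0.5]
grip_width: 0.547
grip_force: 12.0
```

>>> step_arm --pt "-1.7 -3.1 0 0 0 0 0.4" --pt "-1.7 -3.1 0 0 0 0 0.4" --pt "-1.7 -3.1 0 0 0 0 0.4" --pt "-1.7 -3.1 0 0 0 0 0.4" --pt "-1.7 -3.1 0 0 0 0 0.4"

```text
time: 18.68
position: [0.4932, -0.1541, 0.231]
tool_rot: [-2.217, -2.225, -0.001]
ft_force: [-0.1, -0.5, -1.2]
grip_width: 0.548
grip_force: 12.0
```

>>> step_arm --pt "-1.7 -3 0 0 0 0 0.4" --pt "-1 -1.5 0 0 0 0 0.4" --pt "0 0 -1 0 0 0 0.4" --pt "0 0 -2 0 0 0 0.4" --pt "0 0 -3 0 0 0 0.4"

```text
time: 19.1
position: [0.4698, -0.1974, 0.1722]
tool_rot: [2.215, 2.223, 0.008]
ft_force: [1.3, -0.3, -1.5]
grip_width: 0.549
grip_force: 12.0
```

>>> step_arm --pt "0 0 -3 0 0 0 0.4" --pt "0 0 -2 0 0 0 0.4" --pt "0 0 -1 0 0 0 0.4" --pt "0 0 0 0 0 0 0.4" --pt "0 0 0 0 0 0 0.4"

```text
time: 19.52
position: [0.4681, -0.1973, 0.1109]
tool_rot: [2.217, 2.226, -0.001]
ft_force: [-0.4, 0.2, -0.8]
grip_width: 0.545
grip_force: 12.0
```

>>> step_arm --pt "0 0 0 0 0 0 0.4" --pt "0 0 0 0 0 0 0.4" --pt "0 0 0 0 0 0 0.4" --pt "0 0 0 0 0 0 0.4" --pt "0 0 0 0 0 0 0.4"

```text
time: 19.93
position: [0.468, -0.1977, 0.1111]
tool_rot: [2.217, 2.225, 0.001]
ft_force: [-0.0, -0.7, -0.8]
grip_width: 0.554
grip_force: 12.0
```

Position is good. Lower to z=0.0706.

>>> step_arm --pt "0 0 -1.5 0 0 0 0.4" --pt "0 0 -1.2 0 0 0 0.4" --pt "0 0 -0.6 0 0 0 0.4" --pt "0 0 -0.4 0 0 0 0.4" --pt "0 0 -0.2 0 0 0 0.4"

```text
time: 20.35
position: [0.4671, -0.1976, 0.0708]
tool_rot: [-2.217, -2.224, 0.002]
ft_force: [0.1, -0.0, -0.7]
grip_width: 0.549
grip_force: 12.0
```

>>> step_arm --pt "0 0 -0.15 0 0 0 0.4" --pt "0 0 0 0 0 0 0.4" --pt "0 0 0 0 0 0 0.4" --pt "0 0 0 0 0 0 0.4" --pt "0 0 0 0 0 0 0.4"

```text
time: 20.77
position: [0.468, -0.1979, 0.0705]
tool_rot: [2.217, 2.225, 0.001]
ft_force: [-0.9, -0.2, 2.7]
grip_width: 0.549
grip_force: 12.0
```

>>> step_arm --pt "0 0 0 0 0 0 0.6" --pt "0 0 0 0 0 0 0.8" --pt "0 0 0 0 0 0 1" --pt "0 0 0 0 0 0 1" --pt "0 0 1 0 0 0 1"

```text
time: 21.18
position: [0.4663, -0.1971, 0.0789]
tool_rot: [-2.216, -2.224, 0.003]
ft_force: [-0.5, -0.0, -0.7]
grip_width: 0.819
grip_force: 0.0
```

>>> step_arm --pt "0 0 3 0 0 0 1" --pt "0 0 4 0 0 0 1" --pt "0 0 4 0 0 0 1" --pt "0 0 4 0 0 0 1" --pt "0 0 4 0 0 0 1"

```text
time: 21.6
position: [0.4671, -0.1981, 0.2728]
tool_rot: [2.218, 2.224, 0.002]
ft_force: [1.1, -0.3, -0.7]
grip_width: 0.994
grip_force: 0.0
```

>>> step_arm --pt "1 0.9 2 0 0 0 1" --pt "2.5 2.3 0 0 0 0 1" --pt "2.8 2.5 0 0 0 0 1" --pt "2.8 2.5 0 0 0 0 1" --pt "2.8 2.5 0 0 0 0 1"

```text
time: 22.02
position: [0.5879, -0.0893, 0.2912]
tool_rot: [2.217, 2.225, 0.003]
ft_force: [0.5, -0.2, 0.4]
grip_width: 0.997
grip_force: 0.0
```

>>> step_arm --pt "2.8 2.5 0 0 0 0 1" --pt "2.5 2.5 0 0 0 0 1" --pt "2 1.8 0 0 0 0 1" --pt "0 0 0 0 0 0 1" --pt "0 0 0 0 0 0 1"

```text
time: 22.43
position: [0.6602, -0.0209, 0.2895]
tool_rot: [2.214, 2.228, -0.003]
ft_force: [-0.6, -0.9, 0.8]
grip_width: 0.999
grip_force: 0.0
```

>>> step_arm --pt "0 0 0 0 0 0 1" --pt "0 0 0 0 0 0 1" --pt "0 0 0 0 0 0 1" --pt "0 0 0 0 0 0 1" --pt "0 0 0 0 0 0 1"

```text
time: 22.85
position: [0.6593, -0.0233, 0.2906]
tool_rot: [2.219, 2.224, 0.001]
ft_force: [-0.8, -0.6, 0.4]
grip_width: 0.999
grip_force: 0.0
```

```bash
cat > snap.py <<'E'
import sys
from h import *
n=sys.argv[1];s=ctrl.get_state();print(s['position'],s['time'])
C=cam('wrist');p,d=ctrl.get_image('wrist');cv2.imwrite(f'pics/{n}.png',p[:,:,::-1]);np.savez(f'pics/{n}.npz',K=C[0],R=C[1],t=C[2],d=d)
E
python3 snap.py w5; python3 - <<'E'
from h import *
f=np.load('pics/w5.npz');P=cloud((f['K'],f['R'],f['t']),f['d'])*1000
P[220:]=np.nan
def b(n,x,y,r,z0,z1):
    k=(abs(P[...,0]-x)<r)&(abs(P[...,1]-y)<r)&(P[...,2]>z0)&(P[...,2]<z1);q=P[k][:,:2].astype(np.float32);c,rr=cv2.minEnclosingCircle(q);print(n,len(q),np.round(c,1),round(rr,1),'box',np.percentile(q,[1,99],axis=0).round().tolist())
b('white cap',660,-22,50,142,156);b('white body',660,-22,50,50,100);b('bal',660,-22,65,22,36)
b('stand',654,141,60,22,36);b('brown',468,-198,50,110,130);b('dish',660,-172,50,39,50);b('cup',463,-50,40,30,70)
E
```

```text
[ 0.65929917 -0.02329406  0.29060504] 22.85
white cap 1081 [659.6 -22. ] 19.2 box [[642.0, -39.0], [677.0, -4.0]]
white body 132 [659.1  -4.3] 25.3 box [[634.0, -4.0], [684.0, 9.0]]
bal 1411 [652.3 -14.1] 74.3 box [[599.0, -67.0], [705.0, 41.0]]
stand 4046 [654.3 140.9] 44.1 box [[613.0, 99.0], [695.0, 182.0]]Traceback (most recent call last):
  File "<stdin>", line 7, in <module>
  File "<stdin>", line 5, in b
    return _quantile_unchecked(
        a, q, axis, out, overwrite_input, method, keepdims, weights)
    return _ureduce(a,
                    func=_quantile_ureduce_func,
    ...<5 lines>...
                    overwrite_input=overwrite_input,
                    method=method)
    r = func(a, **kwargs)
    result = _quantile(arr,
                       quantiles=q,
    ...<2 lines>...
                       out=out,
                       weights=wgt)
    slices_having_nans = np.isnan(arr[-1, ...])
                                  ~~~^^^^^^^^^
IndexError: index -1 is out of bounds for axis 0 with size 0
```

View pics/w5.png

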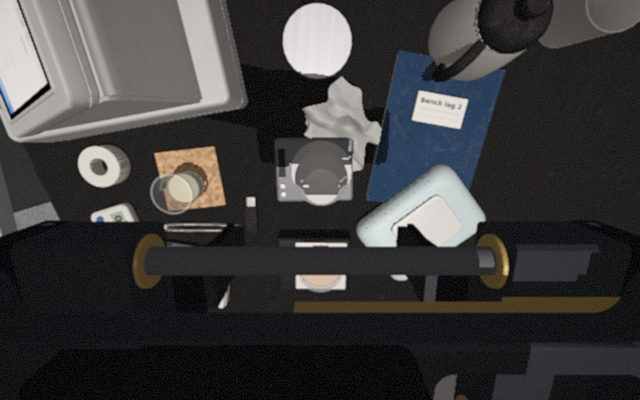

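The stand at (317,40) is empty and the white bottle is centred at (659.5,-22) mm below the gripper. I'll grip it about 80 mm up.

>>> step_arm --pt "0 0 -3 0 0 0 1" --pt "0 0 -4 0 0 0 1" --pt "0 0 -4 0 0 0 1" --pt "0 0 -4 0 0 0 1" --pt "0 0 -3 0 0 0 1"

```text
time: 23.32
position: [0.658, -0.0223, 0.1068]
tool_rot: [-2.216, -2.224, 0.003]
ft_force: [-0.7, 0.6, 0.2]
grip_width: 1.002
grip_force: 0.0
```

>>> step_arm --pt "0 0 -1.8 0 0 0 1" --pt "0 0 0 0 0 0 1" --pt "0 0 0 0 0 0 1" --pt "0 0 0 0 0 0 0.8" --pt "0 0 0 0 0 0 0.7" --force 12

```text
time: 23.73
position: [0.6612, -0.0229, 0.0945]
tool_rot: [2.216, 2.223, 0.004]
ft_force: [-0.4, -0.6, 0.9]
grip_width: 0.923
grip_force: 0.0
```

>>> step_arm --pt "0 0 0 0 0 0 0.6" --pt "0 0 0 0 0 0 0.55" --pt "0 0 0 0 0 0 0.55" --pt "0 0 0 0 0 0 0.55" --pt "0 0 0 0 0 0 0.55"

```text
time: 24.15
position: [0.6602, -0.0226, 0.093]
tool_rot: [2.217, 2.225, 0.002]
ft_force: [-0.3, -1.2, 5.1]
grip_width: 0.709
grip_force: 12.0
```

>>> step_arm --pt "0 0 0 0 0 0 0.55" --pt "0 0 0 0 0 0 0.55" --pt "0 0 0 0 0 0 0.55" --pt "0 0 0 0 0 0 0.55" --pt "0 0 0 0 0 0 0.55"

```text
time: 24.57
position: [0.6603, -0.0226, 0.093]
tool_rot: [2.217, 2.225, 0.002]
ft_force: [-1.1, -0.6, 4.8]
grip_width: 0.71
grip_force: 12.0
```

>>> step_arm --pt "0 0 0.5 0 0 0 0.55" --pt "0 0 1.5 0 0 0 0.55" --pt "0 0 2.5 0 0 0 0.55" --pt "0 0 2 0 0 0 0.55" --pt "0 1 1 0 0 0 0.55"

```text
time: 24.98
position: [0.6606, -0.0159, 0.1707]
tool_rot: [2.219, 2.218, 0.002]
ft_force: [0.9, -1.8, -0.4]
grip_width: 0.715
grip_force: 12.0
```

>>> step_arm --pt "-0.1 2.5 0 0 0 0 0.55" --pt "-0.1 3 0 0 0 0 0.55" --pt "-0.1 3 0 0 0 0 0.55" --pt "-0.1 3 0 0 0 0 0.55" --pt "-0.1 2.5 0 0 0 0 0.55"

```text
time: 25.4
position: [0.6538, 0.1314, 0.1668]
tool_rot: [-2.214, -2.227, -0.0]
ft_force: [-0.5, 1.2, -1.5]
grip_width: 0.714
grip_force: 12.0
```

>>> step_arm --pt "-0.1 1.3 0 0 0 0 0.55" --pt "0 0 -1 0 0 0 0.55" --pt "0 0 -2 0 0 0 0.55" --pt "0 0 -2 0 0 0 0.55" --pt "0 0 -0.8 0 0 0 0.55"

```text
time: 25.82
position: [0.6518, 0.138, 0.1057]
tool_rot: [-2.219, -2.222, 0.008]
ft_force: [-0.1, 0.4, -1.7]
grip_width: 0.706
grip_force: 12.0
```

>>> step_arm --pt "0 0 0 0 0 0 0.55" --pt "0 0 0 0 0 0 0.55" --pt "0 0 0 0 0 0 0.55" --pt "0 0 0 0 0 0 0.55" --pt "0 0 0 0 0 0 0.55"

```text
time: 26.23
position: [0.6545, 0.1402, 0.1103]
tool_rot: [2.217, 2.224, 0.003]
ft_force: [-0.1, -1.3, -0.4]
grip_width: 0.711
grip_force: 12.0
```

Good, lower from 0.1103 to 0.093.

>>> step_arm --pt "0 0 -0.8 0 0 0 0.55" --pt "0 0 -0.5 0 0 0 0.55" --pt "0 0 -0.25 0 0 0 0.55" --pt "0 0 -0.15 0 0 0 0.55" --pt "0 0 0 0 0 0 0.55"

```text
time: 26.65
position: [0.653, 0.1404, 0.0928]
tool_rot: [-2.216, -2.224, 0.001]
ft_force: [-4.4, 0.0, 6.3]
grip_width: 0.708
grip_force: 12.0
```

>>> step_arm --pt "0 0 -0.05 0 0 0 0.55" --pt "0 0 -0.05 0 0 0 0.55" --pt "0 0 0 0 0 0 0.55" --pt "0 0 0 0 0 0 0.55" --pt "0 0 0 0 0 0 0.55"

```text
time: 27.07
position: [0.6531, 0.1404, 0.0928]
tool_rot: [-2.216, -2.224, 0.001]
ft_force: [-6.0, -0.0, 10.7]
grip_width: 0.711
grip_force: 12.0
```

>>> step_arm --pt "0 0 0 0 0 0 0.75" --pt "0 0 0 0 0 0 0.9" --pt "0 0 0 0 0 0 1" --pt "0 0 0 0 0 0 1" --pt "0 0 1 0 0 0 1"

```text
time: 27.48
position: [0.6521, 0.1402, 0.099]
tool_rot: [-2.216, -2.224, 0.006]
ft_force: [-0.8, -0.6, -0.8]
grip_width: 0.95
grip_force: 0.0
```

>>> step_arm --pt "0 0 3 0 0 0 1" --pt "0 0 4 0 0 0 1" --pt "0 0 4 0 0 0 1" --pt "0 0 4 0 0 0 1" --pt "0 0 4 0 0 0 1"

```text
time: 27.9
position: [0.6534, 0.1401, 0.2938]
tool_rot: [2.218, 2.224, 0.001]
ft_force: [0.4, -0.4, 0.7]
grip_width: 0.994
grip_force: 0.0
```

>>> step_arm --pt "0 -2 1 0 0 0 1" --pt "0 -3.5 0 0 0 0 1" --pt "0 -3.5 0 0 0 0 1" --pt "-2 -3 0 0 0 0 1" --pt "-3 -2 0 0 0 0 1"

```text
time: 28.32
position: [0.604, -0.0044, 0.3012]
tool_rot: [2.22, 2.217, -0.003]
ft_force: [-1.6, -0.8, 1.0]
grip_width: 0.999
grip_force: 0.0
```

>>> step_arm --pt "-3 -2 0 0 0 0 1" --pt "-3 -2 0 0 0 0 1" --pt "-3 -1 -2 0 0 0 1" --pt "-3 0 -4 0 0 0 1" --pt "-2 0 -3 0 0 0 1"

```text
time: 28.73
position: [0.4674, -0.0508, 0.2176]
tool_rot: [2.22, 2.223, 0.006]
ft_force: [0.3, 0.8, -0.2]
grip_width: 0.997
grip_force: 0.0
```

>>> step_arm --pt "0 0 0 0 0 0 1" --pt "0 0 0 0 0 0 1" --pt "0 0 0 0 0 0 1" --pt "0 0 0 0 0 0 1" --pt "0 0 0 0 0 0 1"

```text
time: 29.15
position: [0.4709, -0.0498, 0.2197]
tool_rot: [2.216, 2.223, 0.003]
ft_force: [0.6, -0.4, -0.4]
grip_width: 1.001
grip_force: 0.0
```

```bash
python3 snap.py w6
```

```text
[ 0.47092782 -0.04983443  0.21971518] 29.15
```

View pics/w6.png

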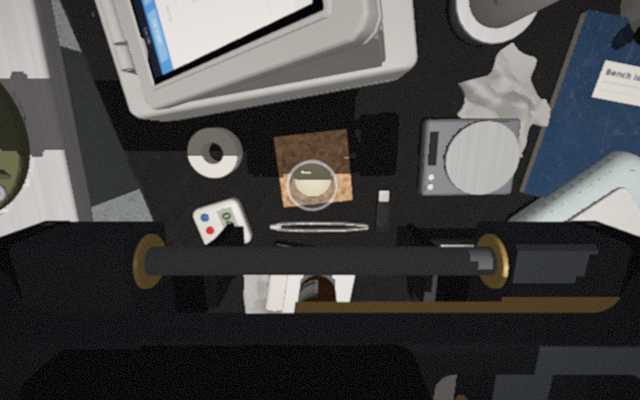

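The view shows the cup at (313,185) on the mat and the balance pan empty at (481,157). I'll measure both.

```bash
python3 - <<'E'
src=open('m2.py').read().split("rect('pane'")[0].replace('w1','w6');exec(src)
rect('bal hull z',pts((Z>.022)&(Z<.036),(415,112,524,200),.03))
circ('pan',pts(val>118,(443,118,522,199),.03))
circ('cup z',pts(Z>.025,(275,155,350,212),.064))
E
```

```text
bal hull z rect [array([658.4, -25.6]), array([86.5, 83.5]), np.float64(0.2)]
pan circle [655.6 -25.6] r 56.5
cup z circle [462.  -50.8] r 28.0
```

```bash
python3 - <<'E'
from h import *
f=np.load('pics/w6.npz');C=(f['K'],f['R'],f['t'])
g=cv2.cvtColor(cv2.imread('pics/w6.png'),6)
print(g[157,435:530].tolist());print(g[112:205,482].tolist())
for u,v in((444,157),(521,157),(482,120),(482,196),(419,157),(482,118),(482,195)):print(u,v,(ray(C,u,v,.03)*1000).round(1))
E
```

```text
[58, 91, 128, 139, 140, 143, 137, 120, 73, 56, 92, 152, 188, 193, 190, 189, 187, 186, 185, 187, 186, 186, 184, 183, 188, 186, 187, 186, 185, 185, 183, 183, 182, 184, 184, 186, 187, 189, 186, 185, 185, 181, 181, 181, 183, 185, 184, 185, 184, 184, 186, 186, 187, 186, 183, 184, 185, 181, 180, 184, 183, 183, 184, 184, 183, 183, 184, 183, 180, 180, 184, 182, 184, 182, 185, 184, 180, 178, 181, 185, 182, 186, 183, 173, 146, 117, 103, 80, 42, 32, 31, 33, 42, 24, 32]
[176, 176, 175, 174, 176, 171, 128, 86, 78, 126, 174, 183, 183, 183, 185, 182, 184, 183, 183, 183, 181, 183, 182, 185, 183, 184, 185, 184, 184, 184, 185, 183, 184, 184, 186, 181, 184, 184, 184, 184, 183, 182, 182, 184, 183, 185, 183, 184, 184, 184, 184, 185, 186, 184, 182, 184, 185, 184, 186, 186, 184, 184, 186, 186, 185, 185, 185, 184, 185, 186, 184, 186, 183, 183, 184, 182, 185, 184, 185, 184, 188, 184, 132, 56, 29, 38, 21, 41, 39, 33, 35, 36, 33]
444 157 [614.3 -24.5  30. ]
521 157 [703.8 -24.2  30. ]
482 120 [652.7  17.2  30. ]
482 196 [664.8 -71.   30. ]
419 157 [585.2 -24.6  30. ]
482 118 [652.4  19.4  30. ]
482 195 [664.7 -69.8  30. ]
```

>>> step_arm --pt "-0.9 -0.1 -3 0 0 0 1" --pt "0 0 -4 0 0 0 1" --pt "0 0 -4 0 0 0 1" --pt "0 0 -4 0 0 0 1" --pt "0 0 -2.5 0 0 0 1"

```text
time: 29.62
position: [0.4589, -0.0509, 0.0402]
tool_rot: [-2.217, -2.225, 0.004]
ft_force: [-0.2, 0.1, 0.1]
grip_width: 0.998
grip_force: 0.0
```

>>> step_arm --pt "0 0 -1 0 0 0 1" --pt "0 0 0 0 0 0 1" --pt "0 0 0 0 0 0 1" --pt "0 0 0 0 0 0 1" --pt "0 0 0 0 0 0 1"

```text
time: 30.03
position: [0.4617, -0.0504, 0.0346]
tool_rot: [2.216, 2.224, 0.005]
ft_force: [0.9, -0.3, -0.0]
grip_width: 1.003
grip_force: 0.0
```

>>> step_arm --pt "0 0 -0.8 0 0 0 1" --pt "0 0 -0.4 0 0 0 1" --pt "0 0 0 0 0 0 1" --pt "0 0 0 0 0 0 0.8" --pt "0 0 0 0 0 0 0.6" --force 8

```text
time: 30.45
position: [0.4596, -0.0507, 0.0207]
tool_rot: [2.218, 2.225, -0.0]
ft_force: [0.3, -0.5, 0.7]
grip_width: 0.922
grip_force: 0.0
```

>>> step_arm --pt "0 0 0 0 0 0 0.5" --pt "0 0 0 0 0 0 0.4" --pt "0 0 0 0 0 0 0.4" --pt "0 0 0 0 0 0 0.4" --pt "0 0 0 0 0 0 0.4"

```text
time: 30.87
position: [0.4599, -0.0506, 0.0209]
tool_rot: [2.217, 2.225, 0.001]
ft_force: [-0.4, -1.0, -0.4]
grip_width: 0.614
grip_force: 8.0
```

>>> step_arm --pt "0 0 0 0 0 0 0.4" --pt "0 0 0 0 0 0 0.4" --pt "0 0 0 0 0 0 0.4" --pt "0 0 0 0 0 0 0.4" --pt "0 0 0 0 0 0 0.4"

```text
time: 31.28
position: [0.4599, -0.0506, 0.0208]
tool_rot: [2.217, 2.225, 0.001]
ft_force: [0.6, 1.2, 0.3]
grip_width: 0.621
grip_force: 8.0
```

>>> step_arm --pt "0 0 0.8 0 0 0 0.4" --pt "0 0 2 0 0 0 0.4" --pt "0 0 3.5 0 0 0 0.4" --pt "0 0 3.5 0 0 0 0.4" --pt "1 0.1 1.2 0 0 0 0.4"

```text
time: 31.7
position: [0.4706, -0.0503, 0.1352]
tool_rot: [2.218, 2.223, 0.009]
ft_force: [0.9, -0.6, -0.5]
grip_width: 0.616
grip_force: 8.0
```

>>> step_arm --pt "2.5 0.3 0 0 0 0 0.4" --pt "3 0.4 0 0 0 0 0.4" --pt "3 0.4 0 0 0 0 0.4" --pt "3 0.4 0 0 0 0 0.4" --pt "3 0.4 0 0 0 0 0.4"

```text
time: 32.12
position: [0.6156, -0.0298, 0.1306]
tool_rot: [-2.216, -2.226, 0.001]
ft_force: [0.2, 0.3, 0.1]
grip_width: 0.619
grip_force: 8.0
```

>>> step_arm --pt "2.5 0.3 0 0 0 0 0.4" --pt "1.9 0.2 0 0 0 0 0.4" --pt "0 0 -1.5 0 0 0 0.4" --pt "0 0 -2.5 0 0 0 0.4" --pt "0 0 -2 0 0 0 0.4"

```text
time: 32.53
position: [0.6578, -0.0258, 0.0694]
tool_rot: [-2.217, -2.225, 0.002]
ft_force: [0.0, -0.7, -0.6]
grip_width: 0.62
grip_force: 8.0
```

>>> step_arm --pt "0 0 -0.5 0 0 0 0.4" --pt "0 0 0 0 0 0 0.4" --pt "0 0 0 0 0 0 0.4" --pt "0 0 0 0 0 0 0.4" --pt "0 0 0 0 0 0 0.4"

```text
time: 32.95
position: [0.6596, -0.0257, 0.0675]
tool_rot: [2.216, 2.224, 0.003]
ft_force: [0.0, -0.1, -0.1]
grip_width: 0.621
grip_force: 8.0
```

>>> step_arm --pt "0 0 -0.8 0 0 0 0.4" --pt "0 0 -0.6 0 0 0 0.4" --pt "0 0 -0.4 0 0 0 0.4" --pt "0 0 -0.1 0 0 0 0.4" --pt "0 0 0 0 0 0 0.4"

```text
time: 33.37
position: [0.6586, -0.0257, 0.0466]
tool_rot: [-2.218, -2.225, 0.0]
ft_force: [0.6, 0.2, 1.0]
grip_width: 0.617
grip_force: 8.0
```

>>> step_arm --pt "0 0 -0.1 0 0 0 0.4" --pt "0 0 -0.05 0 0 0 0.4" --pt "0 0 0 0 0 0 0.4" --pt "0 0 0 0 0 0 0.4" --pt "0 0 0 0 0 0 0.4"

```text
time: 33.78
position: [0.6592, -0.0256, 0.0461]
tool_rot: [2.217, 2.225, 0.001]
ft_force: [-1.3, 0.6, 6.3]
grip_width: 0.617
grip_force: 8.0
```

>>> step_arm --pt "0 0 0 0 0 0 0.65" --pt "0 0 0 0 0 0 0.8" --pt "0 0 0 0 0 0 1" --pt "0 0 0 0 0 0 1" --pt "0 0 1 0 0 0 1"

```text
time: 34.2
position: [0.6569, -0.0254, 0.0532]
tool_rot: [-2.216, -2.223, 0.005]
ft_force: [-1.5, 0.4, -1.0]
grip_width: 0.868
grip_force: 0.0
```

>>> step_arm --pt "0 0 3 0 0 0 1" --pt "0 0 4 0 0 0 1" --pt "0 0 4 0 0 0 1" --pt "0 0 4 0 0 0 1" --pt "0 0 4 0 0 0 1"

```text
time: 34.62
position: [0.6582, -0.0259, 0.2479]
tool_rot: [2.218, 2.224, 0.001]
ft_force: [1.6, 0.2, -0.6]
grip_width: 0.997
grip_force: 0.0
```

>>> step_arm --pt "0 0 4 0 0 0 1" --pt "-1.5 -3 3 0 0 0 1" --pt "-2 -3.5 1 0 0 0 1" --pt "-2 -3.5 0 0 0 0 1" --pt "-2 -3.5 0 0 0 0 1"

```text
time: 35.03
position: [0.584, -0.1604, 0.3249]
tool_rot: [2.216, 2.224, 0.002]
ft_force: [-0.1, -0.2, 0.0]
grip_width: 1.0
grip_force: 0.0
```

>>> step_arm --pt "-1 -3.5 0 0 0 0 1" --pt "0 -3.5 0 0 0 0 1" --pt "0 -2.5 0 0 0 0 1" --pt "0 0 0 0 0 0 1" --pt "0 0 0 0 0 0 1"

```text
time: 35.45
position: [0.5737, -0.2556, 0.3236]
tool_rot: [2.222, 2.22, -0.001]
ft_force: [0.0, 0.5, -1.1]
grip_width: 0.999
grip_force: 0.0
```

>>> step_arm --pt "0 0 0 0 0 0 1" --pt "0 0 0 0 0 0 1" --pt "0 0 0 0 0 0 1" --pt "0 0 0 0 0 0 1" --pt "0 0 0 0 0 0 1"

```text
time: 35.87
position: [0.5752, -0.2524, 0.323]
tool_rot: [-2.216, -2.227, -0.0]
ft_force: [0.7, 0.2, 1.0]
grip_width: 1.0
grip_force: 0.0
```

```bash
python3 snap.py w7; python3 - <<'E'
from h import *
f=np.load('pics/w7.npz');P=cloud((f['K'],f['R'],f['t']),f['d'])*1000
P[215:]=np.nan
p,d=ctrl.get_image('scene');cv2.imwrite('pics/s2.png',cv2.resize(p[120:280,150:480,::-1],None,fx=2.3,fy=2.3));Q=cloud(cam('scene'),d)*1000
def b(n,x,y,r,z0,z1):
  for P_ in(P,Q):
    k=(abs(P_[...,0]-x)<r)&(abs(P_[...,1]-y)<r)&(P_[...,2]>z0)&(P_[...,2]<z1);q=P_[k][:,:2].astype(np.float32)
    if len(q)>9:c,rr=cv2.minEnclosingCircle(q);print(n,len(q),np.round(c,1),round(rr,1),P_[k][:,2].max().round())
b('white cap 654,141',654,141,45,142,160);b('brown 468,-198',468,-198,40,110,135);b('dish 660,-172.5',660,-172,45,39,50);b('cup 659,-26',659,-26,40,80,96)
E
```

```text
[ 0.57515036 -0.25236953  0.32301422] 35.8667
white cap 654,141 237 [654.9 140.3] 20.1 151.0
brown 468,-198 741 [ 467.7 -198.8] 18.1 127.0
brown 468,-198 161 [ 471.9 -198. ] 18.1 125.0
dish 660,-172.5 1982 [ 659.1 -173.8] 34.7 47.0
dish 660,-172.5 661 [ 661.1 -174. ] 35.2 47.0
cup 659,-26 84 [659.6 -48.7] 14.7 91.0
cup 659,-26 195 [661.6 -26.6] 28.6 91.0
```

View pics/w7.png

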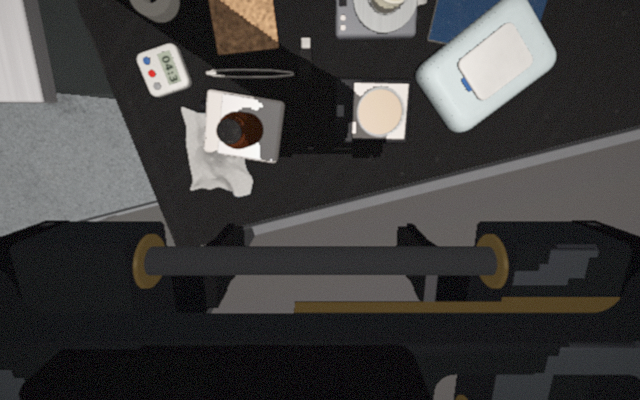

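View pics/s2.png

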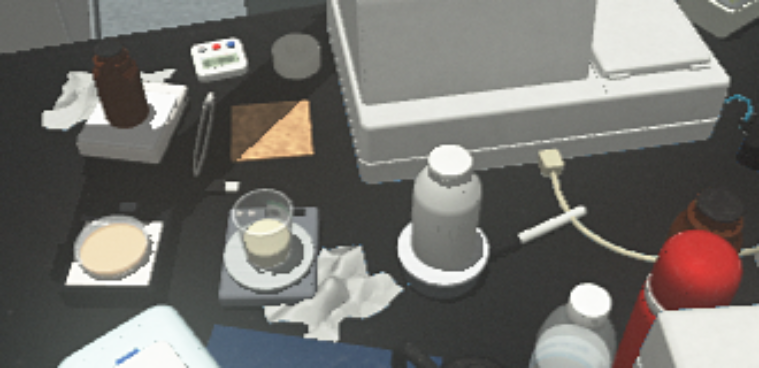

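All four things stand upright, centred within about 2 mm: brown bottle on the stirrer (122,90), dish on the pane (113,248), cup on the pan (263,225) and white bottle on the stand (447,215). The robot is clear of everything.

```bash
python3 -c "
from bench import ctrl
print(ctrl.close_job())"
```

```text
the job is handed in; nothing more can be done
None
```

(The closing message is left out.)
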